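Find the enclosure with the loose part

ROBOT

A 6-joint arm with a two-finger parallel gripper is mounted at the origin on a cart in front of the work surface, level with it; the furniture and walls round the work are solid. World frame = base frame: x ahead of the robot, y to its left, z up, the work surface at z = 0. Lengths are in m, angles in rad, forces in N, time in s.
With the tool pointing down it reaches from about 0.4 to 0.925 m from the base axis. Payload 12.5 kg.
Tool frame: the origin (TCP) lies at the very end of the fingers, on their centre line; the grasp point (between the pads) lies grasp_offset behind it (grasp_offset is the distance from the TCP to the grasp point, in m); x points along the fingers, z is the direction in which the jaws open and shut, and the axes are right-handed (so a half turn about x gives the same grasp; the last joint's range is limited). The gripper opens to 95 mm and grips with 3 to 60 N. Pads are 20 mm wide; open, the fingers measure 119 mm over their backs; the gripper's body (75 mm by 180 mm) begins 59 mm behind the grasp point.
Start: joints at [-1.334, 0.491, 1.559, -0, 1.092, -0.106], TCP at [0.21, -0.589, 0.187] pointing down, gripper open.
Joint ranges: [-3.1, 3.1], [-0.84, 2.19], [0.05, 2.79], [-1.13, 4.28], [0.06, 2.93], [-2.69, 2.69]. Speed limits (rad/s): [2.22, 2.22, 2.79, 3.14, 3.14, 3.14].

INTERFACE

Orientations are given as a rotation vector (axis times angle).
In Python, from rig import reach, servo_line, goto_joints, gripper_to, dwell, solve_ik, observe, camera, MotionError, finish_job, grasp_offset gives the robot as it stands. Calls block until the motion is done:
- reach(position, orientation): joint-space move of the TCP to a pose.
- servo_line(position, attitude=None, max_speed=0.15, guard=None): straight line of the TCP; attitude=None keeps the orientation; max_speed is the mean speed in m/s. With guard (N) it stops when the force on the tool has changed by that much, and returns True; else False.
- goto_joints(angles): joint-space move.
- gripper_to(opening): opening from 0.0 (shut) to 1.0 (fully open); the grip force is fixed at half the most; returns when the fingers have stopped.
- dwell(seconds).
- solve_ik(position, orientation): joint angles nearest the present ones, or None.
- observe(): the state.
- camera(name): name is "scene" or "top" or "wrist"; returns a dict with "frame" (400x640x3 uint8, blue, green, red), "fov_y" (degrees; the focal length in pixels is half the picture's height over the tangent of half this angle, whatever the lens; pixels are square), "cx", "cy" (the principal point, pixels), "k1" (the pictures are not rectified: a ray, as slopes to the right and down, at radius r is drawn at 1 + k1 r^2 times it, then the intrinsics apply), "R" (3x3) and "t" (3): a world point X has camera coordinates R X + t; the wrist camera has in their place "tool_from_camera" (4x4, takes a point from camera to tool coordinates, whose origin is the TCP and whose axes are the tool frame's). Camera axes: x right, y down, z forward; pixel columns grow to the right and rows downward; lengths in m; the calibration is good to about 2 mm. A picture is of the moment at which its call begins: read the wrist's pose just before it. There is no depth.
A pose or a line that the arm cannot do raises MotionError and nothing moves.
- finish_job(): hands the job in, once; it reports no verdict.
The state is a dict: "clock": time; "joints": joint angles; "joint_vel": joint speeds; "joint_torque": joint torques, N m; "tcp_pos": TCP position; "tcp_rot": TCP orientation; "contact_force": force on the tool from outside, world axes, zero at the start; "wrist_torque": the same for the moment, N m; "finger_gap": opening from 0.0 (shut) to 1.0 (fully open).
Only numpy, scipy, OpenCV 4.12 (cv2) and the standard library are available. Lean on these libraries where they do the work, as an engineer would, in place of code of your own. Each camera call takes 0.05 s, during which the arm holds its last target.

TASK

One of the three sealed grey enclosures on the mat has a part loose inside: working from left to right, lift each clear of the mat, tip it one end down by about 30 degrees to feel whether something slides, and set it back level on the mat (the last one may stay in the gripper if it is the one). Then take the enclosure with the loose part and finish while holding it, still gripped and not let go, a good 15 cm up over the middle of the small black bin, tipped about 30 degrees with one end down so that the part lies at the low end. Turn no enclosure over, and leave the relay block, the loupe and the pen where they are.

Things in the scene. Friction and masses are not known exactly. Their poses are not given: they have to be found in the camera images.
- case_left: left one (from the robot; +y is left) of three identical-looking sealed grey plastic enclosures on the mat, 120 x 50 x 46 mm (x, y, z), flat lid with four screws; 0.38 kg with its hidden part (+-0.03). Origin: centre of underside; x along its length, y across (grip the 50 mm), z up. Levelled gently after tipping, one with a loose part loads the wrist with 0.07 N m more or less than before
- case_middle: middle one (from the robot; +y is left) of three identical-looking sealed grey plastic enclosures on the mat, 120 x 50 x 46 mm (x, y, z), flat lid with four screws; 0.38 kg with its hidden part (+-0.03). Origin: centre of underside; x along its length, y across (grip the 50 mm), z up. Levelled gently after tipping, one with a loose part loads the wrist with 0.07 N m more or less than before
- case_right: right one (from the robot; +y is left) of three identical-looking sealed grey plastic enclosures on the mat, 120 x 50 x 46 mm (x, y, z), flat lid with four screws; 0.38 kg with its hidden part (+-0.03). Origin: centre of underside; x along its length, y across (grip the 50 mm), z up. Levelled gently after tipping, one with a loose part loads the wrist with 0.07 N m more or less than before
- insert_p: one of three 0.22 kg parts hidden in the cases, one in each, unseen; which is where varies, two are tight, one is loose. Origin: centre of its underside, at the start 4 mm above the middle of its case's underside. Tight: stays there. Loose (smooth): slides 34 mm along the case's x to the low end once tipped over 15 degrees, and stays there when levelled gently
- insert_q: one of three 0.22 kg parts hidden in the cases, one in each, unseen; which is where varies, two are tight, one is loose. Origin: centre of its underside, at the start 4 mm above the middle of its case's underside. Tight: stays there. Loose (smooth): slides 34 mm along the case's x to the low end once tipped over 15 degrees, and stays there when levelled gently
- insert_r: one of three 0.22 kg parts hidden in the cases, one in each, unseen; which is where varies, two are tight, one is loose. Origin: centre of its underside, at the start 4 mm above the middle of its case's underside. Tight: stays there. Loose (smooth): slides 34 mm along the case's x to the low end once tipped over 15 degrees, and stays there when levelled gently
- mat: fixed blue bench mat, 220 x 380 x 3 mm, lying on the worktop in front of the robot. Origin: centre of its underside. The cases stand on it side by side along its y, about 130 mm apart, their lengths along its x, about 30 mm to the near side (-x) of its middle; 80 mm to the far side of the middle stand a relay block and a loupe
- reject_bin: fixed small open black parts bin with black parts in it, 100 x 96 x 44 mm, on the worktop to the right of the mat. Origin: centre of its underside, z up
- relay_1: bystander, loose: small black relay block 35 x 28 x 22 mm on the far side of the mat. Origin: centre of its underside
- loupe: bystander, loose: black stand loupe, 41 mm across and 34 mm high, on the far side of the mat. Origin: centre of its underside
- pen_black: bystander, loose: black pen 135 x 13 x 12 mm lying on the worktop between mat and bin. Origin: centre of its underside, x along the pen

How it is judged:
On the way, in this order (a step that is already met when the one before it is completed fails the run):
1. the left enclosure is held clear of the mat (origin over 50 mm high) and tipped one end down by at least 20 degrees (height (world z) of case_left above 0.05 m and (angle between case_left's own x axis and vertical below 1.22 rad or angle between case_left's own x axis and vertical above 1.92 rad) and contact force between the fingers and case_left above 1 N), for 0.1 s.
2. the middle enclosure is held clear of the mat (origin over 50 mm high) and tipped one end down by at least 20 degrees (height (world z) of case_middle above 0.05 m and (angle between case_middle's own x axis and vertical below 1.22 rad or angle between case_middle's own x axis and vertical above 1.92 rad) and contact force between the fingers and case_middle above 1 N), for 0.1 s.
3. the right enclosure is held clear of the mat (origin over 50 mm high) and tipped one end down by at least 20 degrees (height (world z) of case_right above 0.05 m and (angle between case_right's own x axis and vertical below 1.22 rad or angle between case_right's own x axis and vertical above 1.92 rad) and contact force between the fingers and case_right above 1 N), for 0.1 s.
At the end, for the whole second after the job is handed in: The enclosure with the loose part is held still by the fingers, 100 to 300 mm up, within 60 mm of the bin's centre from above, clear of the bin, tipped 20 to 50 degrees end down, the part over 20 mm off its middle; the other two stand level, released and at rest on the mat (((height (world z) of case_left between 0.1 and 0.3 m and horizontal distance between case_left and reject_bin below 0.06 m and (angle between case_left's own x axis and vertical below 1.22 rad or angle between case_left's own x axis and vertical above 1.92 rad) and angle between case_left's own x axis and vertical between 0.7 and 2.44 rad and contact force between the fingers and case_left above 1 N and contact force between case_left and reject_bin below 0.3 N and linear speed of case_left below 0.05 m/s and (distance between insert_p and case_left between 0.02 and 0.06 m or distance between insert_q and case_left between 0.02 and 0.06 m or distance between insert_r and case_left between 0.02 and 0.06 m) and (x of case_middle in the frame of mat between -0.1 and 0.09 m and y of case_middle in the frame of mat between -0.18 and 0.18 m and height (world z) of case_middle below 0.008 m and angle between case_middle's own z axis and vertical below 0.06 rad and linear speed of case_middle below 0.02 m/s and contact force between each of the arm, the fingers and case_middle below 0.1 N) and (x of case_right in the frame of mat between -0.1 and 0.09 m and y of case_right in the frame of mat between -0.18 and 0.18 m and height (world z) of case_right below 0.008 m and angle between case_right's own z axis and vertical below 0.06 rad and linear speed of case_right below 0.02 m/s and contact force between each of the arm, the fingers and case_right below 0.1 N)) or (height (world z) of case_middle between 0.1 and 0.3 m and horizontal distance between case_middle and reject_bin below 0.06 m and (angle between case_middle's own x axis and vertical below 1.22 rad or angle between case_middle's own x axis and vertical above 1.92 rad) and angle between case_middle's own x axis and vertical between 0.7 and 2.44 rad and contact force between the fingers and case_middle above 1 N and contact force between case_middle and reject_bin below 0.3 N and linear speed of case_middle below 0.05 m/s and (distance between insert_p and case_middle between 0.02 and 0.06 m or distance between insert_q and case_middle between 0.02 and 0.06 m or distance between insert_r and case_middle between 0.02 and 0.06 m) and (x of case_left in the frame of mat between -0.1 and 0.09 m and y of case_left in the frame of mat between -0.18 and 0.18 m and height (world z) of case_left below 0.008 m and angle between case_left's own z axis and vertical below 0.06 rad and linear speed of case_left below 0.02 m/s and contact force between each of the arm, the fingers and case_left below 0.1 N) and (x of case_right in the frame of mat between -0.1 and 0.09 m and y of case_right in the frame of mat between -0.18 and 0.18 m and height (world z) of case_right below 0.008 m and angle between case_right's own z axis and vertical below 0.06 rad and linear speed of case_right below 0.02 m/s and contact force between each of the arm, the fingers and case_right below 0.1 N)) or (height (world z) of case_right between 0.1 and 0.3 m and horizontal distance between case_right and reject_bin below 0.06 m and (angle between case_right's own x axis and vertical below 1.22 rad or angle between case_right's own x axis and vertical above 1.92 rad) and angle between case_right's own x axis and vertical between 0.7 and 2.44 rad and contact force between the fingers and case_right above 1 N and contact force between case_right and reject_bin below 0.3 N and linear speed of case_right below 0.05 m/s and (distance between insert_p and case_right between 0.02 and 0.06 m or distance between insert_q and case_right between 0.02 and 0.06 m or distance between insert_r and case_right between 0.02 and 0.06 m) and (x of case_left in the frame of mat between -0.1 and 0.09 m and y of case_left in the frame of mat between -0.18 and 0.18 m and height (world z) of case_left below 0.008 m and angle between case_left's own z axis and vertical below 0.06 rad and linear speed of case_left below 0.02 m/s and contact force between each of the arm, the fingers and case_left below 0.1 N) and (x of case_middle in the frame of mat between -0.1 and 0.09 m and y of case_middle in the frame of mat between -0.18 and 0.18 m and height (world z) of case_middle below 0.008 m and angle between case_middle's own z axis and vertical below 0.06 rad and linear speed of case_middle below 0.02 m/s and contact force between each of the arm, the fingers and case_middle below 0.1 N)))); the arm keeps its last pose, push and grip.
It fails at once if an enclosure is turned over (tilted by more than 70 degrees) (angle between any of case_left, case_middle, case_right's own z axis and vertical above 1.22 rad).
It fails at once if the relay block, the loupe or the pen is moved by more than 30 mm (distance of any of relay_1, loupe, pen_black from where it was at the start of the episode above 0.03 m).
It also fails if it takes over 72 s, if anything falls off the work surface, if the arm or the gripper's body presses on something with over 40 N, if the wrist force passes 120 N, or if a joint passes its speed limit or range.

## Working session

There is one attempt and no reset: what is moved stays moved. The work goes in short steps, each a Python script; the robot and the scene stay as the last script left them, time stands still between calls to the robot, and variables do not carry over. Pictures are saved under pics/ and viewed, and the job is handed in when it is done.

```bash
ls; mkdir -p pics; python3 - <<'E'
from rig import *
import cv2,numpy as np
o=observe(); print({k:np.round(v,3) for k,v in o.items()}, grasp_offset)
for n in("scene","top"):
    c=camera(n); cv2.imwrite(f"pics/{n}0.png",c["frame"]); print({k:np.round(v,4) for k,v in c.items() if k!="frame"})
E
```

```text
pics
{'clock': np.float64(0.0), 'joints': array([-1.334,  0.492,  1.559,  0.   ,  1.092, -0.106]), 'joint_vel': array([0.001, 0.002, 0.001, 0.001, 0.001, 0.001]), 'joint_torque': array([ 4.0000e-03, -6.1263e+01, -2.5818e+01,  6.9000e-02,  4.8000e-02,
       -0.0000e+00]), 'tcp_pos': array([ 0.21 , -0.588,  0.187]), 'tcp_rot': array([ 0.954,  1.353, -0.953]), 'contact_force': array([ 0.246, -0.286, -0.956]), 'wrist_torque': array([0.055, 0.05 , 0.014]), 'finger_gap': np.float64(0.997)} 0.0188
{'fov_y': np.float64(43.3881), 'cx': np.float64(320.762), 'cy': np.float64(195.1955), 'k1': np.float64(0.0125), 'R': array([[ 0.4477, -0.8942,  0.0026],
       [-0.3571, -0.1814, -0.9163],
       [ 0.8198,  0.4093, -0.4005]]), 't': array([-0.2493,  0.228 ,  1.2034])}
{'fov_y': np.float64(51.1171), 'cx': np.float64(319.0106), 'cy': np.float64(196.0185), 'k1': np.float64(-0.0486), 'R': array([[ 0.0177, -0.9998, -0.0061],
       [-0.9812, -0.0162, -0.1924],
       [ 0.1923,  0.0094, -0.9813]]), 't': array([-0.0083,  0.5238,  1.0171])}
```

View pics/scene0.png

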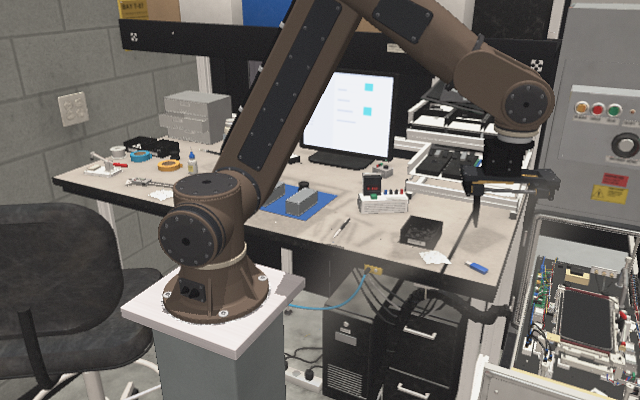

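View pics/top0.png

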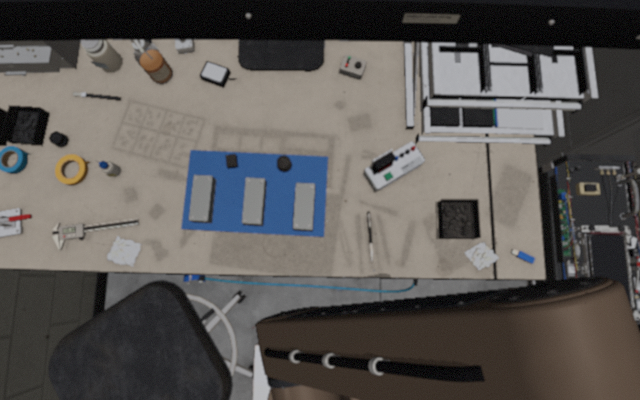

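The top view shows the blue mat at about (183–328, 150–236), with cases at (201,198), (254,201) and (304,206). The relay is at (232,160), the loupe at (284,162), the pen at (370,237) and the bin at (459,219). Next I'll measure them.

```bash
cat > h.py <<'E'
from rig import *
import cv2,numpy as np
def ray(c,uv):
    f=200/np.tan(np.radians(c["fov_y"])/2)
    d=np.array([(uv[0]-c["cx"])/f,(uv[1]-c["cy"])/f]); s=d.copy()
    for _ in range(20): s=d/(1+c["k1"]*(s@s))
    R=np.array(c["R"]);t=np.array(c["t"])
    return -R.T@t, R.T@np.array([s[0],s[1],1])
def onz(c,uv,z):
    o,d=ray(c,uv); return o+d*(z-o[2])/d[2]
def proj(c,X):
    p=np.array(c["R"])@X+c["t"]; s=p[:2]/p[2]; f=200/np.tan(np.radians(c["fov_y"])/2)
    s=s*(1+c["k1"]*(s@s)); return s*f+[c["cx"],c["cy"]]
def blobs(m,amin):
    n,l,st,ce=cv2.connectedComponentsWithStats(m.astype(np.uint8)*255)
    return [(l==i) for i in range(1,n) if st[i,4]>=amin]
E
python3 - <<'E'
from h import *
c=camera("top"); I=c["frame"]; 
cv2.imwrite("pics/crop.png",cv2.resize(I[140:250,170:340],None,fx=4.5,fy=4.5,interpolation=cv2.INTER_NEAREST))
hsv=cv2.cvtColor(I,cv2.COLOR_BGR2HSV)
for y in range(170,230,4): print(y,I[y,201],I[y,254],I[y,304])
blue=(hsv[...,1]>120)&(hsv[...,0]>95)&(hsv[...,0]<125)
b=max(blobs(blue,100),key=lambda b:b.sum())
h=cv2.convexHull(np.argwhere(b)[:,::-1].astype(np.int32))
ap=cv2.approxPolyDP(h,4,True)[:,0]; print("mat",[(tuple(p),onz(c,p,0.003)[:2].round(3)) for p in ap])
mm=np.zeros(I.shape[:2],np.uint8);cv2.fillConvexPoly(mm,h,1)
g=(mm>0)&(hsv[...,1]<60)&(hsv[...,2]>105)
for q in blobs(g,100):
    r=cv2.minAreaRect(np.argwhere(q)[:,::-1].astype(np.float32)); bx=cv2.boxPoints(r)
    P=np.array([onz(c,p,0.049)[:2] for p in bx]); print(q.sum(),np.round(r[0],1),np.round(r[1],1),r[2]); print(P.round(3).tolist(),P.mean(0).round(4),np.linalg.norm(P[1]-P[0]).round(3),np.linalg.norm(P[2]-P[1]).round(3))
E
```

```text
170 [135  86  49] [137  89  53] [140  91  57]
174 [130  90  67] [139  90  54] [140  92  53]
178 [129 131 130] [131 119 113] [138  89  51]
182 [129 130 129] [132 135 134] [131  95  75]
186 [132 132 132] [134 135 134] [137 139 138]
190 [132 133 133] [134 135 135] [133 135 135]
194 [131 132 132] [135 137 136] [135 137 137]
198 [130 132 131] [134 136 135] [136 136 137]
202 [130 132 131] [134 136 136] [137 139 138]
206 [133 133 132] [136 137 135] [138 140 139]
210 [131 134 132] [136 137 136] [138 140 140]
214 [132 134 133] [136 137 137] [138 140 139]
218 [135 137 136] [137 138 138] [139 140 139]
222 [91 67 55] [136 138 138] [139 140 140]
226 [138  89  51] [117  75  44] [138 140 140]
mat [((np.int32(326), np.int32(157)), array([ 0.642, -0.016])), ((np.int32(322), np.int32(235)), array([ 0.429, -0.009])), ((np.int32(182), np.int32(227)), array([0.443, 0.363])), ((np.int32(191), np.int32(151)), array([0.653, 0.355]))]
851 [200.  197.6] [18.6 46.7] 6.340190887451172
[[0.457, 0.333], [0.579, 0.329], [0.574, 0.28], [0.453, 0.285]] [0.5156 0.3064] 0.122 0.049
879 [252.8 200.3] [19.2 46.1] 5.04245138168335
[[0.453, 0.196], [0.573, 0.192], [0.569, 0.143], [0.449, 0.148]] [0.511  0.1698] 0.12 0.05
916 [303.7 205.6] [19.9 46.2] 4.085616588592529
[[0.441, 0.067], [0.56, 0.062], [0.558, 0.011], [0.438, 0.017]] [0.4993 0.0392] 0.12 0.051
```

View pics/crop.png

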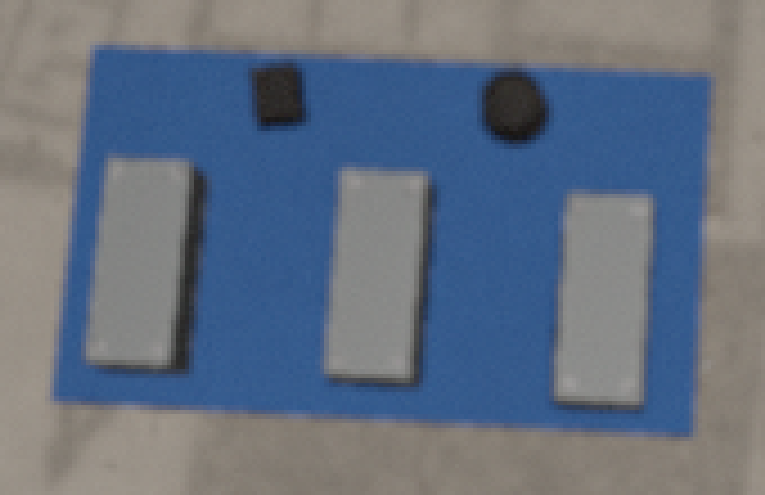

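```bash
python3 - <<'E'
from h import *
c=camera("top"); I=c["frame"]; hsv=cv2.cvtColor(I,cv2.COLOR_BGR2HSV)
dark=(hsv[...,2]<75); dark[:, :420]=0; dark[:,492:]=0; dark[:190]=0; dark[250:]=0
for q in blobs(dark,100):
    r=cv2.minAreaRect(np.argwhere(q)[:,::-1].astype(np.float32)); bx=cv2.boxPoints(r)
    P=np.array([onz(c,p,0.044)[:2] for p in bx]); print(q.sum(),P.round(3).tolist(),P.mean(0).round(4))
cv2.imwrite("pics/bin.png",cv2.resize(I[140:260,340:520],None,fx=4,fy=4))
for n,p in (("dev",(394,166)),("relay",(232,160)),("loupe",(284,162)),("pen",(370,237))): print(n,onz(c,p,.02).round(3))
from scipy.spatial.transform import Rotation as Ro
print(Ro.from_rotvec(observe()["tcp_rot"]).as_matrix().round(2))
cases=[(0.5156,0.3064),(0.511,0.1698),(0.4993,0.0392),(.46,-.35)]
yaw=-0.038
for sg in(1,-1):
  for cx,cy in cases:
    for tip in(0,.54,-.54):
      for z in((.026,.09,.17) if tip==0 else (.17,)):
        cyw=np.array([-np.sin(yaw),np.cos(yaw),0])*sg; x=np.array([0,0,-1.]); 
        M=np.c_[x,np.cross(cyw,x),cyw]
        M=Ro.from_rotvec(cyw*sg*tip).as_matrix()@M
        p=np.array([cx,cy,z])+M[:,0]*grasp_offset
        j=solve_ik(p,Ro.from_matrix(M).as_rotvec()); print(sg,cx,tip,z,None if j is None else np.round(j,2))
E
```

```text
1561 [[0.52, -0.303], [0.522, -0.412], [0.423, -0.407], [0.422, -0.299]] [ 0.4717 -0.3551]
dev [ 0.615 -0.198  0.02 ]
relay [0.625 0.236 0.02 ]
loupe [0.621 0.096 0.02 ]
pen [ 0.424 -0.133  0.02 ]
[[-0.    0.94  0.34]
 [ 0.    0.34 -0.94]
 [-1.    0.   -0.  ]]
1 0.5156 0 0.026 [ 0.43  0.68  1.78 -0.    0.68 -1.11]
1 0.5156 0 0.09 [ 0.43  0.59  1.74 -0.    0.81 -1.11]
1 0.5156 0 0.17 [ 0.43  0.49  1.66 -0.    0.98 -1.11]
1 0.5156 0.54 0.17 [ 0.34  0.71  1.36  0.19  1.59 -1.24]
1 0.5156 -0.54 0.17 [ 0.56  0.4   1.98 -0.79  0.42 -0.29]
1 0.511 0 0.026 [ 0.2   0.62  1.93 -0.    0.59 -1.33]
1 0.511 0 0.09 [ 0.2   0.52  1.89 -0.    0.73 -1.33]
1 0.511 0 0.17 [ 0.2   0.41  1.81 -0.    0.92 -1.33]
1 0.511 0.54 0.17 [ 0.15  0.64  1.5   0.1   1.53 -1.41]
1 0.511 -0.54 0.17 [ 0.28  0.3   2.16 -0.78  0.23 -0.52]
1 0.4993 0 0.026 [-0.05  0.59  2.02 -0.    0.53 -1.59]
1 0.4993 0 0.09 [-0.05  0.48  1.98 -0.    0.68 -1.59]
1 0.4993 0 0.17 [-0.05  0.36  1.9  -0.    0.88 -1.59]
1 0.4993 0.54 0.17 [-0.05  0.6   1.59 -0.01  1.5  -1.58]
1 0.4993 -0.54 0.17 [-0.06  0.24  2.26  0.11  0.1  -1.7 ]
1 0.46 0 0
[... 560 characters left out ...]
.17 [0.2  0.41 1.81 0.   0.92 1.81]
-1 0.511 0.54 0.17 [0.15 0.64 1.5  0.1  1.53 1.73]
-1 0.511 -0.54 0.17 [ 0.28  0.3   2.16 -0.78  0.23  2.62]
-1 0.4993 0 0.026 [-0.05  0.59  2.02 -0.    0.53  1.56]
-1 0.4993 0 0.09 [-0.05  0.48  1.98  0.    0.68  1.56]
-1 0.4993 0 0.17 [-0.05  0.36  1.9   0.    0.88  1.56]
-1 0.4993 0.54 0.17 [-0.05  0.6   1.59 -0.01  1.5   1.56]
-1 0.4993 -0.54 0.17 [-0.06  0.24  2.26  0.11  0.1   1.44]
-1 0.46 0 0.026 [-0.76  0.66  1.83 -0.    0.65  0.84]
-1 0.46 0 0.09 [-0.76  0.57  1.79 -0.    0.78  0.84]
-1 0.46 0 0.17 [-0.76  0.46  1.72 -0.    0.96  0.84]
-1 0.46 0.54 0.17 [-0.63  0.67  1.43 -0.29  1.51  1.07]
-1 0.46 -0.54 0.17 [-0.97  0.38  2.02  0.86  0.58 -0.06]
```

View pics/bin.png

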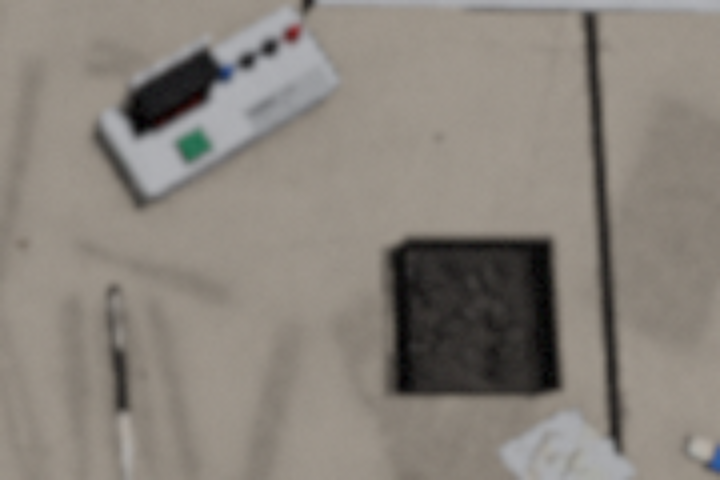

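```bash
cat >> h.py <<'E'
from scipy.spatial.transform import Rotation as Ro
C={"L":(0.5156,0.3064),"M":(0.511,0.1698),"R":(0.4993,0.0392)}
BIN=(0.472,-0.356)
def pose(xy,z,tip=0,yaw=-0.038):
    y=np.array([-np.sin(yaw),np.cos(yaw),0]); x=np.array([0,0,-1.])
    M=Ro.from_rotvec(y*tip).as_matrix()@np.c_[x,np.cross(y,x),y]
    return np.array([*xy,z])+M[:,0]*grasp_offset, Ro.from_matrix(M).as_rotvec()
def clk(s): print(s,round(float(observe()["clock"]),2))
def wr(n=8):
    F=[];T=[]
    for _ in range(n):
        dwell(0.03); o=observe(); F.append(o["contact_force"]);T.append(o["wrist_torque"])
    print("F",np.mean(F,0).round(2),"T",np.mean(T,0).round(4),"sd",np.std(T,0).round(4)); return np.mean(T,0)
E
python3 - <<'E'
from h import *
xy=C["L"]
reach(*pose(xy,.17)); clk("above")
c=camera("top"); w=camera("wrist"); cv2.imwrite("pics/w1.png",w["frame"])
p,r=pose(xy,.028); print(servo_line(p,r,max_speed=.15,guard=8)); clk("down"); print(observe()["tcp_pos"].round(4),p.round(4))
E
```

```text
above 3.51
False
down 4.71
[0.516  0.3066 0.01  ] [0.5156 0.3064 0.0092]
```

View pics/w1.png

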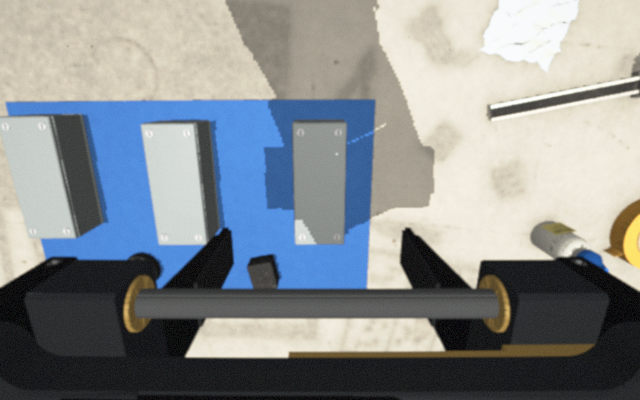

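The wrist view shows the left case at (320,182), centred between the fingers at columns 230 and 408. I'll grip and test it.

```bash
cat >> h.py <<'E'
def test(xy):
    gripper_to(0.0); print("gap",observe()["finger_gap"]*.095); clk("grip")
    p,r=pose(xy,.10); servo_line(p,r,max_speed=.08); dwell(.3); a=wr()
    p2,r2=pose(xy,.17,.54); servo_line(p2,r2,max_speed=.05); dwell(.4); wr(3)
    cv2.imwrite("pics/tip_%d.png"%(xy[1]*1000),camera("scene")["frame"])
    servo_line(p,r,max_speed=.05); dwell(.3); b=wr(); print("dT",(b-a).round(4)); clk("tested")
def put(xy):
    p,r=pose(xy,.0265); print("guard",servo_line(p,r,max_speed=.05,guard=8)); print("z",observe()["tcp_pos"].round(4),p.round(4))
    gripper_to(1.0); p,r=pose(xy,.14); servo_line(p,r,max_speed=.2); clk("put")
E
python3 - <<'E'
from h import *
test(C["L"])
E
```

```text
gap 0.04962000896860102
grip 5.5
F [ 0.28  0.1  -4.14] T [ 0.1047 -0.1669 -0.0095] sd [0.0304 0.0419 0.0228]
F [-0.12 -0.11 -3.94] T [ 0.0495 -0.8024 -0.0186] sd [0.0157 0.0096 0.0217]
F [ 0.28  0.27 -3.9 ] T [ 0.0943 -0.152  -0.0057] sd [0.0213 0.0266 0.0202]
dT [-0.0105  0.0149  0.0038]
tested 11.47
```

```bash
python3 - <<'E'
from h import *
put(C["L"])
reach(*pose(C["M"],.14)); clk("aboveM")
cv2.imwrite("pics/w2.png",camera("wrist")["frame"])
I=cv2.imread("pics/tip_306.png"); cv2.imwrite("pics/t1.png",cv2.resize(I[120:260,200:400],None,fx=3.5,fy=3.5))
E
```

```text
guard True
z [0.5155 0.3063 0.0092] [0.5156 0.3064 0.0077]
put 14.44
aboveM 15.05
```

View pics/t1.png

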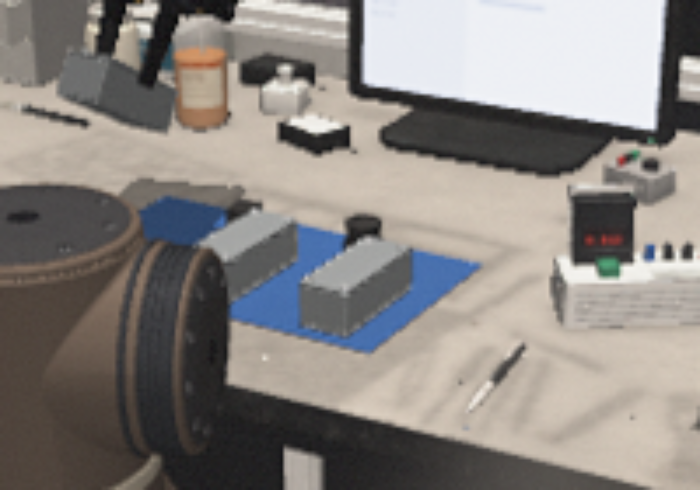

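View pics/w2.png

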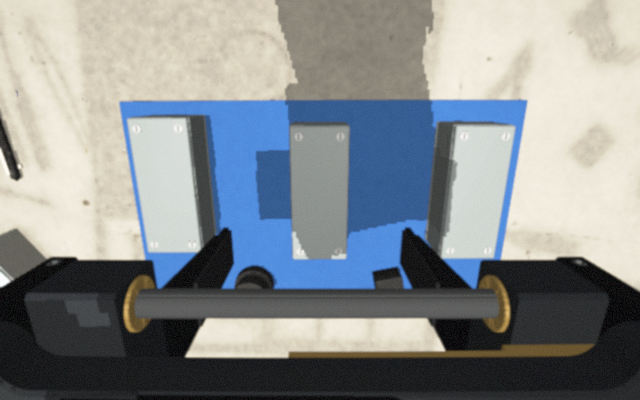

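The scene picture shows the left case held in the fingers with its far end down (crop about (120,95)). The wrist view shows it standing flat on the mat again at (483,190), with the middle case centred at (320,190). Its torque changed by only 0.015 N m, so its part is tight. The middle case is next.

```bash
python3 - <<'E'
from h import *
p,r=pose(C["M"],.028); print(servo_line(p,r,max_speed=.15,guard=8))
test(C["M"])
E
```

```text
False
gap 0.04935710794066584
grip 16.79
F [ 0.05  0.21 -3.1 ] T [ 0.1047 -0.1385  0.0125] sd [0.0305 0.018  0.018 ]
F [ 0.42 -0.03 -3.66] T [ 0.0567 -0.7433  0.019 ] sd [0.0205 0.0182 0.0163]
F [ 0.07 -0.19 -3.48] T [ 0.1037 -0.0882  0.0022] sd [0.0306 0.019  0.0153]
dT [-0.001   0.0503 -0.0104]
tested 22.76
```

```bash
python3 - <<'E'
from h import *
wr(30)
xy=C["M"]
for x in(.511,.58,.65):
  for t in(-.35,-.42): 
    p,r=pose((x,xy[1]),.17,t); j=solve_ik(p,r); print(x,t,None if j is None else np.round(j,2))
clk("")
E
```

```text
F [ 0.16 -0.05 -3.62] T [ 0.0977 -0.0716 -0.0068] sd [0.0261 0.022  0.0257]
0.511 -0.35 [ 0.25  0.32  2.03 -0.22  0.46 -1.1 ]
0.511 -0.42 [ 0.26  0.31  2.08 -0.34  0.37 -0.98]
0.58 -0.35 [ 0.22  0.4   1.89 -0.17  0.52 -1.18]
0.58 -0.42 [ 0.22  0.39  1.94 -0.26  0.42 -1.09]
0.65 -0.35 [ 0.19  0.49  1.73 -0.14  0.59 -1.24]
0.65 -0.42 [ 0.2   0.47  1.78 -0.2   0.49 -1.17]
 23.76
```

The longer average at the same pose gives a change of +0.067 N m for the middle case, which matches the loose part. The right case still has to be tested, so I'll set this one down and go on.

```bash
sed -i 's/a=wr()/a=wr(18)/; s/b=wr()/b=wr(18)/' h.py; python3 - <<'E'
from h import *
put(C["M"])
reach(*pose(C["R"],.14)); clk("aboveR")
cv2.imwrite("pics/w3.png",camera("wrist")["frame"])
E
```

```text
guard True
z [0.5109 0.1698 0.0093] [0.511  0.1698 0.0077]
put 26.73
aboveR 27.32
```

View pics/w3.png

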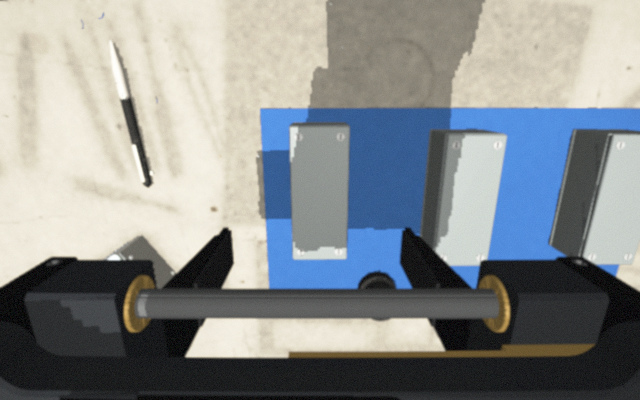

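The right case is centred at (320,190). The middle and left cases are back flat on the mat at (475,195) and (610,195).

```bash
python3 - <<'E'
from h import *
p,r=pose(C["R"],.028); print(servo_line(p,r,max_speed=.15,guard=8))
test(C["R"])
E
```

```text
False
gap 0.04949693159516536
grip 29.06
F [ 0.05  0.04 -3.64] T [ 0.1049 -0.1499 -0.0026] sd [0.0262 0.0281 0.0329]
F [-0.5   0.44 -3.67] T [ 0.034  -0.8104 -0.011 ] sd [0.02   0.0135 0.0359]
F [-0.18  0.05 -3.67] T [ 0.0847 -0.1421 -0.0087] sd [0.0311 0.023  0.0294]
dT [-0.0202  0.0078 -0.006 ]
tested 35.69
```

The right case changed by 0.008 N m, so its part is tight and the middle case is the loose one. I'll set the right case down and take the middle one.

```bash
python3 - <<'E'
from h import *
put(C["R"])
reach(*pose(C["M"],.14))
cv2.imwrite("pics/w4.png",camera("wrist")["frame"])
p,r=pose(C["M"],.028); print(servo_line(p,r,max_speed=.15,guard=8))
gripper_to(0); print("gap",observe()["finger_gap"]*.095)
p,r=pose(C["M"],.10); servo_line(p,r,max_speed=.08); dwell(.3); wr(18)
p,r=pose(C["M"],.24); servo_line(p,r,max_speed=.15); clk("lifted")
p,r=pose(BIN,.25); j=solve_ik(p,r); print(np.round(j,2)); p,r=pose(BIN,.22,.54); print(np.round(solve_ik(p,r),2))
E
```

```text
guard True
z [0.4992 0.0392 0.0092] [0.4993 0.0392 0.0077]
put 38.67
False
gap 0.049849111263116745
F [-0.    0.07 -3.78] T [ 0.1054 -0.0727  0.0028] sd [0.0333 0.0367 0.0213]
lifted 44.02
[-0.76  0.4   1.59 -0.    1.15 -2.29]
[-0.62  0.64  1.34 -0.29  1.62 -2.1 ]
```

View pics/w4.png

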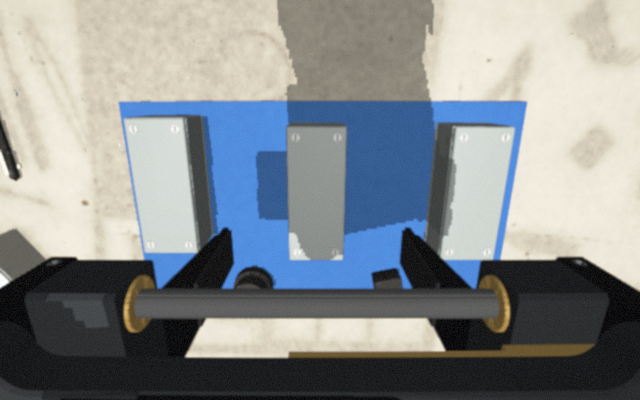

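The wrist view shows all three cases flat on the mat, with the middle one at (317,190). Lifted again, it reads -0.073 N m against about -0.14 to -0.15 for the tight ones. That confirms it, so on to the bin.

```bash
python3 - <<'E'
from h import *
reach(*pose(BIN,.25)); clk("bin")
p,r=pose(BIN,.215,.54); servo_line(p,r,max_speed=.03); dwell(.5); wr(5); clk("tipped")
o=observe(); print(o["tcp_pos"].round(3),o["finger_gap"]*.095)
cv2.imwrite("pics/f_s.png",camera("scene")["frame"][100:320,200:600]); cv2.imwrite("pics/f_t.png",camera("top")["frame"])
E
```

```text
bin 45.93
F [ 0.03  0.16 -3.82] T [ 0.0492 -0.7407 -0.0115] sd [0.0289 0.0146 0.0209]
tipped 47.88
[ 0.462 -0.356  0.199] 0.049738816654298246
```

View pics/f_s.png

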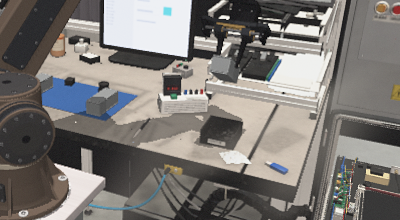

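View pics/f_t.png

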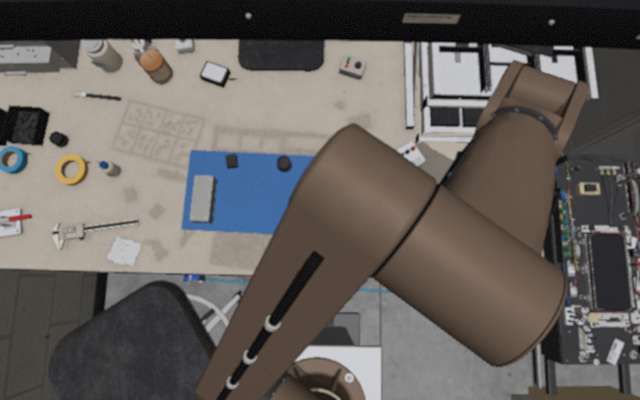

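The scene view shows the case held tipped at (224,68) in the crop, well above the bin at (220,130). The right case stands on the mat at (101,102), and the top view shows the left case level at (202,198) with the relay and loupe in place. The arm hides the pen from above.

```bash
python3 - <<'E'
from h import *
finish_job(); 
E
```

```text
the job is handed in; nothing more can be done
```

The loose part is in the middle enclosure. I handed the job in at about 48 s with that case still gripped over the bin and tipped 31° far end down. The grasp point is 0.215 m up, which puts the case's underside at roughly 0.19 m.

**Test:** I lifted, tipped (31°) and levelled all three from left to right. The wrist torque changed like this:

| Case | Change in wrist torque (N m) |
|---|---|
| Left | +0.015 |
| Middle | +0.067 |
| Right | +0.008 |

**One reading that disagreed:** the first short average for the middle case gave only +0.050. A longer average at the same pose gave +0.067. When I lifted it again it read −0.073 level, against −0.14 to −0.15 for the two tight ones, which confirmed it.

**Last checks:**
- **Middle case:** the finger gap was 49.7 mm, so it was still gripped. The tipped torque (−0.741) matched the first time I tipped it (−0.743), so the part should be at the low end. The scene view shows it clear of the bin.
- **Other cases:** the wrist pictures show left and right set back flat on the mat and released.
- **Bystanders:** the relay block and loupe are where they were. The arm hid the pen from the top camera at the end, so I didn't check it again there, but nothing went near it.

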